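# Swing a heavy fuselage round on its swivel stand and stop it over the alignment pin

## Task

Swing the heavy white model-aircraft fuselage round on its free-running swivel stand until its centreline stands over the alignment pin on the bench, and leave it there, standing still on its own for at least three seconds before you finish. Push it gently and only by the black round side bumpers (do not touch the white fuselage), keep it slow, do not let it run on into the end stops of its swivel, and leave the other things on the bench alone.

Things in the scene. Friction and masses are not known exactly. Their poses are not given: they have to be found in the camera images.
- fuselage: Heavy boxy white model fuselage, too wide to grip: 110 mm wide, underside 105, top 195 mm above the bench, level on a vertical ball-bearing swivel. Origin: on its centreline, 150 mm above the bench, 400 mm from the swivel axis, which lies along its +x. Its -x runs to the blunt nose, 86 mm on, roughly towards the robot; y to the robot's left. Do not touch the white shell (1 N).
- stand_foot (a point): End of the dark steel foot bar of the swivel stand, 14 mm above the bench; the vertical swivel axis lies 240 mm from it along its +x. Angle = the fuselage's yaw minus this point's yaw: starts at 0.38 to 0.50 rad (nose to -y, robot's right) and falls as the nose swings to +y. End stops at +-0.78 rad: keep within +-0.72, and under 0.6 rad/s.
- bumper_left_face (a point): Outermost point of the left (+y) bumper at half its length: 400 mm from the swivel axis, 93 mm from the centreline when free, 150 mm above the bench; it moves with the bumper. Pushing here drives the nose to -y, so it brakes a swing to +y.
- bumper_right_face (a point): Outermost point of the right (-y) bumper at half its length: 400 mm from the swivel axis towards the nose, 93 mm from the centreline when free, 150 mm above the bench. It moves with the bumper. Push here, fingertips at 130 to 140 mm height, to drive the nose to +y.
- bumper_right: Black rubber roll along the right side of the nose: radius 38 mm, 340 to 460 mm from the swivel axis, its axis 150 mm above the bench and in the white side wall, so half of it stands out 38 mm. It slides straight into the side up to 30 mm against a 100 N/m spring with almost no damping: the fuselage bounces back off a hand held still. Origin: middle of its axis. At most 15 N.
- bumper_left: The equal sprung black roll on the left (+y) side; at most 15 N. Origin: middle of its axis, 55 mm from the centreline when free. What the bumpers push: the fuselage's inertia about the swivel axis is 0.49 kg m2 (varies 25 percent), felt as 3.1 kg at the bumpers. Friction is tiny: 0.005 N m dry, 0.012 N m s/rad viscous; moving 80 mm/s at the bumpers it coasts half a metre.
- pin: Alignment pin: steel rod 16 mm thick, top 88 mm above the bench, passing under the fuselage, on a fixed flat base 180 x 50 x 8 mm that reaches 145 mm from the pin towards the robot, with a ridge along it up to 19 mm above the bench. Origin: under the pin at bench level, 420 to 455 mm from the swivel axis, on the robot's left of the fuselage at the start.
- spinner: Bystander: black nose spinner cone, 66 mm in diameter, 64 mm high, standing on the bench; origin at the centre of its underside.
- driver: Bystander: screwdriver lying on the bench.
- glue: Bystander: closed glue jar, 52 mm in diameter, 90 mm high; origin at the centre of its underside.
Mind the look-alikes: they are no part of the job. There is more than one size of the pin; the one meant has the size given above.

How it is judged:
By the outcome, as a careful person would: the job done as asked, in the order asked, and still so for the second after the job is handed in, with the robot touching nothing.
It also fails if it takes over 38 s, if anything falls off the work surface, if the arm or the gripper's body presses on something with over 40 N, if the wrist force passes 120 N, or if a joint passes its speed limit or range.

## Robot

A 6-joint arm with a two-finger parallel gripper is mounted at the origin on the work surface. World frame = base frame: x ahead of the robot, y to its left, z up, the work surface at z = 0. Lengths are in mm, angles in degrees, forces in N, time in s.
With the tool pointing down it reaches from about 300 to 850 mm from the base axis. Payload 4.2 kg.
Tool frame: the origin (TCP) lies midway between the tips of the shut fingers; the grasp point (between the pads) lies 19 mm behind it; z points along the fingers, y is the line along which they close (so a half turn about z gives the same grasp; the last joint's range is limited). The gripper opens to 91 mm and grips with 3 to 60 N. Pads are 32 mm wide; open, the fingers measure 118 mm over their backs; the gripper's body (76 mm by 178 mm) begins 60 mm behind the grasp point.
Start: joints at [65.833, 18.312, 89.639, -0, 72.044, -1.146], TCP at [224.872, 529.222, 213.976] pointing down, gripper open.
Joint ranges: [-177.97, 177.97], [-48.28, 115.42], [12.27, 149.76], [-77.06, 257.06], [2.81, 150.46], [-146.56, 146.56]. Speed limits (degrees/s): [147.25, 147.25, 180, 180, 180, 180].

## Interface

Orientations are given as [roll, pitch, yaw] about the fixed x, y, z axes, in that order (R = Rz(yaw) Ry(pitch) Rx(roll)).
In Python, from workcell import state, grab_frame, camera_model, workorder gives the robot as it stands.
- The arm moves only by the tool carry_out, never from a script. Its argument "commands" is a list of rows, each a list of 7 numbers: the turn, a rotation vector about the tool's x, y, z in degrees, then the shift along the tool's x, y, z in mm, then the opening, from -1 (shut) to 1 (fully open). In form: [[ax, ay, az, dx, dy, dz, hand], ...]. A call has 1 to 20 rows; each row is the pose to reach, as a shift and turn from the pose commanded when the call began, along the tool's axes at that moment; what a row does not reach only later rows make up. A row lasts 1/10 s, in which the tool goes at most 50 mm and 8.59 degrees, less where a joint would pass 70% of its speed; a pose out of reach is approached as far as the arm can. A call with a gripper value outside its range is refused whole. The fingers move at their own pace and stop on an object; "force" is the grip in N (left out, the last holds). Time passes only in rows, so rows that repeat a pose let the fingers close. It gives the time, the measured TCP pose, the force, the opening and the grip force at its end, in the units of the state.
- state(): the state, without advancing time (a new reading comes with each control period).
- grab_frame(name): name is "scene" or "top" or "wrist"; returns the picture (400x640x3 uint8, red, green, blue); there is no depth.
- camera_model(name): a dict with "fx", "fy", "cx", "cy" (pixels), "origin" and "rotation" of the camera in the world; the wrist camera has in their place "mount" (4x4, takes a point from camera to tool coordinates, whose origin is the TCP and whose axes are the flange's). Camera axes: x right, y up, looking along -z (the intrinsics and any distortion apply to the point x, -y, -z); pixel columns grow to the right and rows downward; lengths in mm; the calibration is good to about 2 mm. A picture is of the moment at which its call begins: read the wrist's pose just before it. camera_model takes no time and is no camera call.
- workorder.job_done(): hands the job in; it is judged then, once.
The state is a dict: "time_s": time; "qpos": joint angles; "qvel": joint speeds; "effort": joint torques, N m; "ee_pos": TCP position; "ee_rot": TCP orientation; "force": force on the tool from outside, world axes, zero at the start; "torque": the same for the moment, N m; "gripper_width": finger opening in mm; "gripper_force": force on a finger pad.
Only numpy, scipy, OpenCV 4.12 (cv2) and the standard library are available. Lean on these libraries where they do the work, as an engineer would, in place of code of your own. Each camera call takes 0.05 s, during which the arm holds its last target. There are 200 camera calls.

## Working session

There is one attempt and no reset: what is moved stays moved. The work goes in short steps, Python scripts to look and compute and a tool call to move; the robot and the scene stay as the last step left them, time stands still between calls to the robot, and variables do not carry over. Pictures are saved under pics/ and viewed, at most 10 in all, crops included, and the job is handed in when it is done.

Besides the shell and the picture viewer there is one more tool, called by a JSON object that holds its "fn" and its "kwargs", one argument or row to a line. carry_out: Moves the arm, as the interface text tells. Its arguments: {"type":"object","properties":{"commands":{"type":"array"},"force":{"type":"number"}},"required":["commands"]}

```bash
mkdir -p pics; python3 - <<'E'
from workcell import *
import cv2
s=state();print(s)
for n in("scene","top"):
    cv2.imwrite(f"pics/{n}0.png",grab_frame(n)[:,:,::-1])
    print(n,camera_model(n))
print(camera_model("wrist"))
E
```

```text
{'time_s': 0.0, 'qpos': array([ 6.58337103e+01,  1.83534592e+01,  8.97044774e+01, -2.43696251e-03,
        7.20447801e+01, -1.14571388e+00]), 'qvel': array([ 0.05541304, -0.02625979, -0.06063259, -0.13588069,  0.11287091,
        0.12091826]), 'effort': array([-2.65385243e-04, -4.12474751e+01, -2.31976765e+01,  7.26333540e-02,
        4.58228134e-02, -1.48515524e-04]), 'ee_pos': array([224.66835802, 528.75509333, 213.11513074]), 'ee_rot': array([-1.79897258e+02,  2.62629513e-04,  1.56980178e+02]), 'force': array([ 0.38960368, -0.3962933 ,  0.78156121]), 'torque': array([0.00755602, 0.01815946, 0.00470882]), 'gripper_force': 0.0, 'gripper_width': 91.0549029080349}
scene {'fx': 433.1037920120204, 'fy': 433.1037920120204, 'cx': 307.9802893902352, 'cy': 190.81925159525346, 'origin': array([1294.77748862,   51.44897074,  939.17769243]), 'rotation': array([44.96507513,  0.54668911, 90.66822249])}
top {'fx': 461.4672556260132, 'fy': 461.4672556260132, 'cx': 326.23226120413074, 'cy': 203.71279874167064, 'origin': array([ 274.74448306,    3.95323642, 1170.86679735]), 'rotation': array([ 11.58592783,  -0.31286805, -85.33358834])}
{'fx': 310.6015828693528, 'fy': 310.6015828693528, 'cx': 317.8987246857506, 'cy': 197.94142866725733, 'mount': array([[-4.04158592e-04,  9.68402519e-01,  2.49392058e-01,
         6.85564778e+01],
       [ 9.99998394e-01,  8.26830285e-04, -1.59005299e-03,
        -5.23624891e-01],
       [-1.74601622e-03,  2.49391015e-01, -9.68401297e-01,
        -1.71842944e+02],
       [ 0.00000000e+00,  0.00000000e+00,  0.00000000e+00,
         1.00000000e+00]])}
```

View pics/scene0.png

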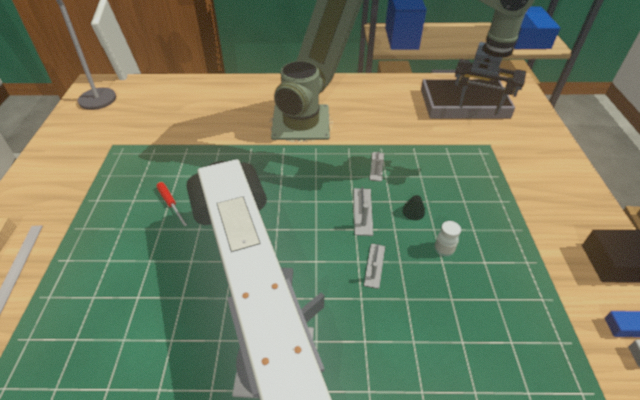

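View pics/top0.png

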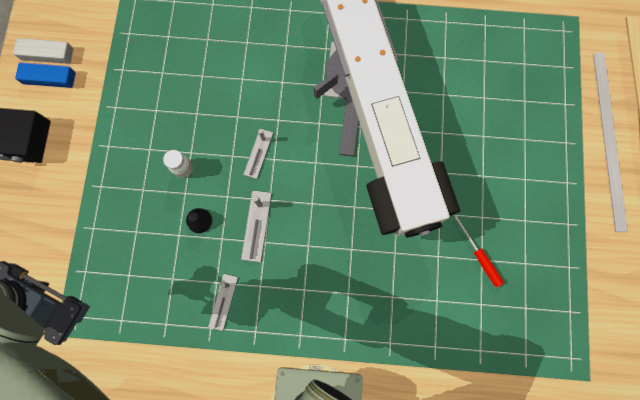

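```bash
cat > h.py <<'E'
from workcell import *
import numpy as np, cv2
from scipy.spatial.transform import Rotation as Ro
def ray(n,u,v):
    c=camera_model(n);R=Ro.from_euler('xyz',c['rotation'],degrees=True).as_matrix()
    return c['origin'],R@np.array([(u-c['cx'])/c['fx'],-(v-c['cy'])/c['fy'],-1])
def px2w(n,u,v,z):
    o,d=ray(n,u,v);return o+d*(z-o[2])/d[2]
def w2px(n,p):
    c=camera_model(n);R=Ro.from_euler('xyz',c['rotation'],degrees=True).as_matrix()
    q=R.T@(np.array(p,float)-c['origin']);return c['cx']-c['fx']*q[0]/q[2],c['cy']+c['fy']*q[1]/q[2]
E
python3 - <<'E'
from h import *
t=cv2.imread('pics/top0.png')
a=cv2.resize(t[120:340,200:300],None,fx=2.7,fy=2.7,interpolation=cv2.INTER_CUBIC)
b=cv2.resize(t[40:260,310:510],None,fx=2.6,fy=2.6,interpolation=cv2.INTER_CUBIC)
h=max(a.shape[0],b.shape[0])
f=lambda i:cv2.copyMakeBorder(i,0,h-i.shape[0],0,0,0)
cv2.imwrite('pics/crop.png',np.hstack([f(a),f(b)]))
for nm,u,v in(('big',257,200),('small far',264,132),('small near',231,279)): print(nm,px2w('top',u,v,88),px2w('top',u,v,0))
for nm,u,v in(('base top',263,193),('base bot',252,261)): print(nm,px2w('top',u,v,8))
E
```

```text
big [491.8642162  182.27230062  88.        ] [509.50861768 196.763536     0.        ]
small far [664.19259199 184.18141961  88.        ] [695.84139096 198.82780101   0.        ]
small near [300.96312638 221.3894286   88.        ] [303.09380452 239.05954737   0.        ]
base top [527.56045948 182.07395623   8.        ]
base bot [351.4528505  190.51689917   8.        ]
```

View pics/crop.png

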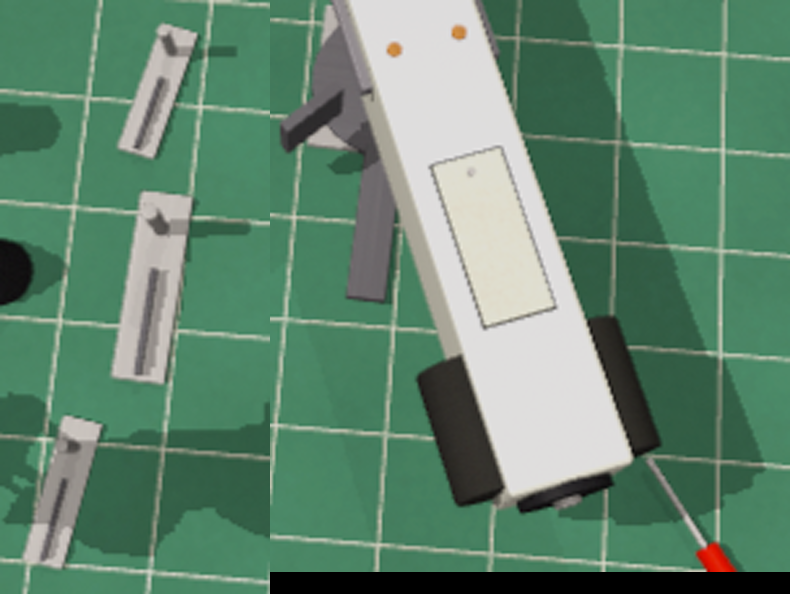

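```bash
cat >> h.py <<'E'
E
python3 - <<'E'
from h import *
b=lambda x,y:((x-270)/2.6+310,y/2.6+40)
P=lambda x,y,z:px2w('top',*b(x,y),z)
pts=np.array([P(x,y,195)[:2] for x,y in((426.5,40.5),(466,157),(520,316),(570,480))])
print(pts)
d=pts[0]-pts[-1];yaw=np.arctan2(d[1],d[0]);u=d/np.hypot(*d);print('yaw',yaw)
for p in pts: print(np.cross(p-pts[-1],u))
print('width',P(508,497,195),P(632,462,195))
A=pts[-1]+u*486;print('axis from nose',A)
f=P(366,300,14)[:2];print('foot',f,'dist',np.hypot(*(A-f)))
fd=A-f;print('foot yaw',np.arctan2(fd[1],fd[0]),'angle',yaw-np.arctan2(fd[1],fd[0]))
p1=px2w('top',255.9,196.7,88)[:2];p2=px2w('top',259.6,205.9,8)[:2];print('pin',p1,p2)
w=A-(p1+p2)/2;print('R',np.hypot(*w),'target yaw',np.arctan2(w[1],w[0]))
n=np.array([-u[1],u[0]])
o=A-400*u
print('origin',o,'Rface',o-93*n,'Lface',o+93*n)
print(w2px('scene',[*A,195]),w2px('scene',[*(o-93*n),150]),w2px('scene',[*p1,88]))
E
```

```text
[[ 831.43893459  -57.93339987]
 [ 723.66936252  -99.13492853]
 [ 583.58913401 -152.76776051]
 [ 446.55510092 -200.40346278]]
yaw 0.35452398853777606
2.842170943040401e-14
1.2277215574059994
2.8972161716949785
0.0
width [ 428.24524424 -150.15242363  195.        ] [ 465.82044091 -250.95042096  195.        ]
axis from nose [902.33165496 -31.69148102]
foot [644.73906905 -26.49083159] dist 257.6450796530881
foot yaw -0.020186695067990406 angle 0.3747106836057665
pin [499.70047506 185.80418068] [493.05404688 187.07302366]
R 460.8467241831689 target yaw -0.49306109331771014
origin [ 527.20691912 -170.54907918] Rface [ 559.49131069 -257.76558026] Lface [494.92252755 -83.3325781 ]
(np.float64(269.53871438446436), np.float64(324.2737552271218)) (np.float64(190.7221539391549), np.float64(205.59697711431065)) (np.float64(364.53677642467926), np.float64(205.39722483229602))<stdin>:7: DeprecationWarning: Arrays of 2-dimensional vectors are deprecated. Use arrays of 3-dimensional vectors instead. (deprecated in NumPy 2.0)
```

```bash
cat >> h.py <<'E'
A0=np.array([888.,-37.])
def white(n,img):
    h=cv2.cvtColor(img,cv2.COLOR_RGB2HSV)
    return (h[...,2]>200)&(h[...,1]<22)
def line(n,img,A=A0,z=195):
    """centreline of white top: returns yaw about A, and free fit (yaw, offset of the line from A)"""
    v,u=np.nonzero(white(n,img))
    c=camera_model(n);R=Ro.from_euler('xyz',c['rotation'],degrees=True).as_matrix()
    d=np.c_[(u-c['cx'])/c['fx'],-(v-c['cy'])/c['fy'],-np.ones(len(u))]@R.T
    X=(c['origin']+d*((z-c['origin'][2])/d[:,2])[:,None])[:,:2]
    r=np.hypot(*(X-A).T);X=X[(r<500)&(X[:,0]<A[0]-20)]
    c0=np.median(X,0)-A; th=np.arctan2(-c0[1],-c0[0])
    for _ in range(4):
        q=(X-A)@np.array([[np.cos(th),-np.sin(th)],[np.sin(th),np.cos(th)]])
        q=q[abs(q[:,1])<75]; mids=[]
        for k in range(-480,-60,10):
            s=q[(q[:,0]>=k)&(q[:,0]<k+10),1]
            if len(s)>15:
                lo,hi=s.min(),s.max()
                if 98<hi-lo<122: mids.append((k+5,(lo+hi)/2,hi-lo))
        m=np.array(mids)
        if len(m)<4: return None
        th+=np.median(np.arctan(m[:,1]/m[:,0]))
    p=np.polyfit(m[:,0],m[:,1],1)
    return th,th+np.arctan(p[0]),p[1],len(m),m[:,2].mean(),-q[:,0].min()
E
python3 - <<'E'
from h import *
b=lambda x,y:((x-270)/2.6+310,y/2.6+40)
P=lambda x,y,z:px2w('top',*b(x,y),z)[:2]
fl=P(358,190,14)-P(347,298,14);fr=P(397,220,14)-P(384,302,14)
print('foot edges yaw',np.arctan2(fl[1],fl[0]),np.arctan2(fr[1],fr[0]))
u=np.array([np.cos(.354),np.sin(.354)])
for nm,x,y,z in (('R near',648,452,170),('R far',606,317,180),('Rout near',660,445,150),('Lnear out',462,505,150),('Lfar out',418,380,150),('nose disc',566,507,150)):
    q=P(x,y,z)-A0;print(nm,q@u,q@[-u[1],u[0]])
for n in('top','scene'):
    im=cv2.imread(f'pics/{n}0.png')[:,:,::-1].copy();print(n,line(n,im))
for p in [(372,190),(357,229),(364,189)]: print(px2w('scene',*p,0))
print('scene axis px',[w2px('scene',[x,-37,195]) for x in(888,902)])
print('scene nose mid',px2w('scene',221,165,195), 'foot scene',px2w('scene',244,389,14))
E
```

```text
foot edges yaw -0.021614123051523146 -0.08116224119914767
R near -463.3186162524252 -78.02657638040726
R far -342.71838859427965 -78.04807340959779
Rout near -458.3141093376051 -96.63598592240677
Lnear out -462.2992217644587 84.23414835105295
Lfar out -346.4984816775694 89.03529950123578
nose disc -487.9149069366046 -1.2407299910041585
top (np.float64(0.34998696376433486), np.float64(0.36292359934986285), np.float64(3.2980733886807503), 41, np.float64(105.40152912572262), np.float64(469.13341899675993))
scene (np.float64(0.3520008164889768), np.float64(0.3637763652311232), np.float64(3.2032613983572125), 40, np.float64(102.52736956991562), np.float64(462.6809137987321))
[352.90280707 227.72184078   0.        ]
[5.08362339e+02 1.71222589e+02 1.13686838e-13]
[348.60285679 203.59152079   0.        ]
scene axis px [(np.float64(267.28886892133806), np.float64(317.21157991389634)), (np.float64(266.70127765597067), np.float64(324.0912269289021))]
scene nose mid [ 457.58644452 -190.70464712  195.        ] foot scene [952.31700888 -94.15167766  14.        ]
```

{"fn": "carry_out", "kwargs": {
  "commands": [
    [0, 0, 0, 0, 0, -46, -1],
    [0, 0, 46, -630.3, -634.3, -46, -1],
    [0, 0, 46, -630.3, -634.3, -46, -1],
    [0, 0, 46, -630.3, -634.3, -46, -1],
    [0, 0, 46, -630.3, -634.3, -46, -1],
    [0, 0, 46, -630.3, -634.3, -46, -1],
    [0, 0, 46, -630.3, -634.3, -46, -1],
    [0, 0, 46, -630.3, -634.3, -46, -1],
    [0, 0, 46, -630.3, -634.3, -46, -1],
    [0, 0, 46, -630.3, -634.3, -46, -1],
    [0, 0, 46, -630.3, -634.3, -46, -1],
    [0, 0, 46, -630.3, -634.3, -46, -1],
    [0, 0, 46, -630.3, -634.3, -46, -1],
    [0, 0, 46, -630.3, -634.3, -46, -1],
    [0, 0, 46, -630.3, -634.3, -46, -1],
    [0, 0, 46, -630.3, -634.3, -46, -1],
    [0, 0, 46, -630.3, -634.3, -46, -1],
    [0, 0, 46, -630.3, -634.3, -46, -1],
    [0, 0, 46, -630.3, -634.3, -46, -1],
    [0, 0, 46, -630.3, -634.3, -46, -1]
  ]
}}

```text
time_s: 2.1
ee_pos: [557.8, -306.0, 257.6]
ee_rot: [-179.9, 0.0, 110.7]
force: [-0.4, 0.5, -0.2]
gripper_width: 0.4
gripper_force: 0.0
```

{"fn": "carry_out", "kwargs": {
  "commands": [
    [0, 0, 0, 0, 0, 45, -1],
    [0, 0, 0, 0, 0, 90, -1],
    [0, 0, 0, 0, 0, 122, -1],
    [0, 0, 0, 0, 0, 122, -1],
    [0, 0, 0, 0, 0, 122, -1]
  ]
}}

```text
time_s: 2.6
ee_pos: [557.1, -300.6, 138.4]
ee_rot: [-180.0, -0.0, 111.0]
force: [0.1, -0.1, 0.1]
gripper_width: 0.4
gripper_force: 0.0
```

```bash
sed -i 's/^A0=.*/A0=np.array([885.,-35.])/' h.py; python3 - <<'E'
from h import *
s=state();print(s['time_s'],s['ee_pos'],s['ee_rot'],s['force'])
for n in('scene','wrist'):
    im=grab_frame(n);cv2.imwrite(f'pics/{n}1.png',im[:,:,::-1])
    if n=='scene':
        print(line(n,im)); print('tip px',w2px(n,s['ee_pos']))
a=cv2.resize(cv2.imread('pics/scene1.png')[100:300,100:320],None,fx=2,fy=2);b=cv2.imread('pics/wrist1.png')
cv2.imwrite('pics/c1.png',np.hstack([a,cv2.resize(b,None,fx=.5,fy=.5)[:200].repeat(2,0)[:400]]) )
E
```

```text
2.6 [ 557.06698985 -300.62465774  138.39399163] [-1.79998282e+02 -2.21621577e-02  1.11002178e+02] [ 0.10734338 -0.07314162  0.06476767]
(np.float64(0.3628592780819443), np.float64(0.3642377042429629), np.float64(0.35637691189248577), 40, np.float64(102.45037637290712), np.float64(460.18591014285505))
tip px (np.float64(174.93071601002902), np.float64(207.99840060580237))
```

View pics/c1.png

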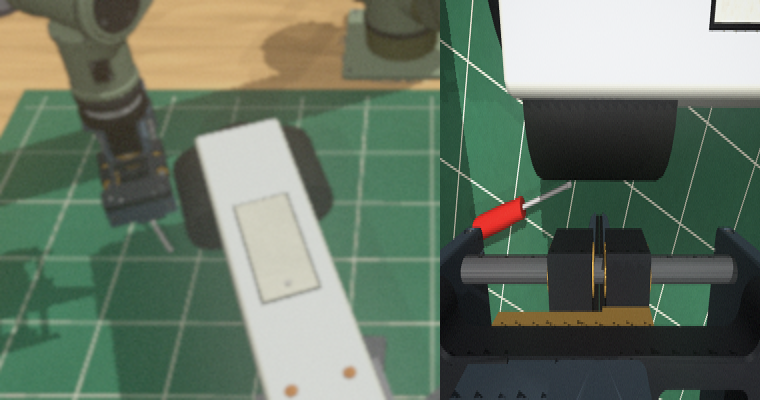

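{"fn": "carry_out", "kwargs": {
  "commands": [
    [0, 0, 0, 4, 0, 0, -1],
    [0, 0, 0, 8, 0, 0, -1],
    [0, 0, 0, 12, 0, 0, -1],
    [0, 0, 0, 16, 0, 0, -1],
    [0, 0, 0, 20, 0, 0, -1],
    [0, 0, 0, 24, 0, 0, -1],
    [0, 0, 0, 28, 0, 0, -1],
    [0, 0, 0, 32, 0, 0, -1],
    [0, 0, 0, 36, 0, 0, -1],
    [0, 0, 0, 40, 0, 0, -1],
    [0, 0, 0, 44, 0, 0, -1],
    [0, 0, 0, 48, 0, 0, -1],
    [0, 0, 0, 52, 0, 0, -1],
    [0, 0, 0, 56, 0, 0, -1],
    [0, 0, 0, 58, 0, 0, -1],
    [0, 0, 0, 50, 0, -40, -1],
    [0, 0, 0, 50, 0, -90, -1],
    [0, 0, 0, 50, 0, -125, -1]
  ]
}}

```text
time_s: 4.5
ee_pos: [539.6, -254.7, 266.0]
ee_rot: [179.9, 0.1, 111.0]
force: [0.8, -0.1, -0.4]
gripper_width: 0.3
gripper_force: 0.0
```

```bash
python3 - <<'E'
from h import *
s=state();print(s['time_s'],s['ee_pos'],s['ee_rot'],s['force'])
for k in range(3):
    im=grab_frame('scene');print(state()['time_s']-.05,line('scene',im))
E
```

```text
4.5 [ 539.63247362 -254.69368706  266.00188554] [1.79870323e+02 1.30524766e-01 1.10972162e+02] [ 0.80988792 -0.11150251 -0.43127395]
4.5 (np.float64(0.17607790590773834), np.float64(0.17970776655298185), np.float64(0.9396724659429876), 40, np.float64(102.10247189831384), np.float64(460.32826862880046))
4.55 (np.float64(0.16681450569070516), np.float64(0.17075943003672509), np.float64(1.0382769821098607), 40, np.float64(102.00447783122748), np.float64(460.18935549925635))
4.6000000000000005 (np.float64(0.15692709124405635), np.float64(0.1616047890663522), np.float64(1.1165243167238814), 40, np.float64(101.77964231917557), np.float64(460.4900584240924))
```

{"fn": "carry_out", "kwargs": {
  "commands": [
    [0, 0, 49.6, 445.5, 210.5, 0, -1],
    [0, 0, 49.6, 445.5, 210.5, 0, -1],
    [0, 0, 49.6, 445.5, 210.5, 0, -1],
    [0, 0, 49.6, 445.5, 210.5, 0, -1],
    [0, 0, 49.6, 445.5, 210.5, 0, -1],
    [0, 0, 49.6, 445.5, 210.5, 0, -1],
    [0, 0, 49.6, 445.5, 210.5, 0, -1],
    [0, 0, 49.6, 445.5, 210.5, 0, -1],
    [0, 0, 49.6, 445.5, 210.5, 0, -1],
    [0, 0, 49.6, 445.5, 210.5, 0, -1],
    [0, 0, 49.6, 445.5, 210.5, 45, -1],
    [0, 0, 49.6, 445.5, 210.5, 90, -1],
    [0, 0, 49.6, 445.5, 210.5, 125, -1],
    [0, 0, 49.6, 445.5, 210.5, 125, -1]
  ]
}}

```text
time_s: 6.05
ee_pos: [571.3, 235.5, 130.9]
ee_rot: [-179.4, 0.7, 61.4]
force: [-0.1, -0.4, -0.1]
gripper_width: 0.6
gripper_force: 0.0
```

```bash
python3 - <<'E'
from h import *
s=state();print(s['time_s'],s['ee_pos'],s['ee_rot'],s['force'])
for k in range(4):
    t=state()['time_s'];im=grab_frame('scene');print(t,line('scene',im))
    if k in(0,3):
        im=grab_frame('top');print(t+.05,'top',line('top',im))
E
```

```text
6.05 [571.31380355 235.51830723 130.87108451] [-179.44755717    0.65632978   61.41858009] [-0.098679   -0.35949886 -0.14160125]
6.05 (np.float64(-0.1052580425340705), np.float64(-0.09151588235297217), np.float64(2.131516621814458), 20, np.float64(104.67168036103575), np.float64(462.74464334864206))
6.1 top (np.float64(-0.10530582007485255), np.float64(-0.10339068741017164), np.float64(0.5035994822954935), 34, np.float64(104.23586695834969), np.float64(486.09320451420524))
6.15 (np.float64(-0.12349143021033834), np.float64(-0.10899564098267615), np.float64(2.1677500251041777), 21, np.float64(104.44805888718113), np.float64(463.5815757072519))
6.2 (np.float64(-0.13193671889356343), np.float64(-0.1174832687959548), np.float64(2.201497100252329), 20, np.float64(104.84316985968549), np.float64(463.5455230370778))
6.25 (np.float64(-0.13914404551337556), np.float64(-0.1255573428329487), np.float64(2.2314502602799897), 22, np.float64(104.41872198083028), np.float64(463.4002017036865))
6.3 top (np.float64(-0.13913107248586556), np.float64(-0.1352959286114799), np.float64(0.7920713317566104), 34, np.float64(103.94123758559951), np.float64(486.12772418231134))
```

{"fn": "carry_out", "kwargs": {
  "commands": [
    [0, 0, 0, 0, 0, 0, -1],
    [0, 0, 0, 0, 0, 0, -1],
    [0, 0, 0, 0, 0, 0, -1],
    [0, 0, 0, 0, 0, 0, -1],
    [0, 0, 0, 0, 0, 0, -1],
    [0, 0, 0, 0, 0, 0, -1],
    [0, 0, 0, 0, 0, 0, -1],
    [0, 0, 0, 0, 0, 0, -1],
    [0, 0, 0, 0, 0, 0, -1],
    [0, 0, 0, 0, 0, 0, -1]
  ]
}}

```text
time_s: 7.35
ee_pos: [576.1, 237.0, 137.9]
ee_rot: [-180.0, -0.0, 61.4]
force: [-0.4, -0.2, 0.4]
gripper_width: 0.4
gripper_force: 0.0
```

```bash
python3 - <<'E'
from h import *
s=state();print(s['time_s'],s['ee_pos'],s['ee_rot'],s['force'])
for k in range(2):
    for n in('scene','top'):
        t=state()['time_s'];im=grab_frame(n);print(t,n,line(n,im))
# contact yaw: fuselage yaw whose left face (93) touches finger side (16)
e=s['ee_pos'][:2]
from scipy.optimize import brentq
f=lambda th:(e-A0)@np.array([-np.sin(th),np.cos(th)])-109
print('contact yaw static',brentq(f,-1,0.2)); print(state()['time_s'])
E
```

```text
7.35 [576.07654526 236.98222151 137.93450141] [-1.79998264e+02 -5.06910306e-03  6.13798710e+01] [-0.40320546 -0.15138122  0.37976974]
7.35 scene (np.float64(-0.3171120284354369), np.float64(-0.29955113524230037), np.float64(2.9598917472364925), 25, np.float64(103.69027786753819), np.float64(461.8847805127993))
7.4 top (np.float64(-0.3119096369880311), np.float64(-0.30667661970137705), np.float64(1.4108233742950436), 33, np.float64(104.84256954604487), np.float64(498.77574296491554))
7.45 scene (np.float64(-0.33080697295365474), np.float64(-0.3136150564218843), np.float64(3.107140565365859), 26, np.float64(103.96203934125505), np.float64(462.3309827886732))
7.5 top (np.float64(-0.3267058981948264), np.float64(-0.3210495871355948), np.float64(1.354972286379273), 32, np.float64(104.75392072906274), np.float64(499.1560391051073))
contact yaw static -0.4538684296768138
7.55
```

{"fn": "carry_out", "kwargs": {
  "commands": [
    [0, 0, 0, 0, 0, 0, -1],
    [0, 0, 0, 0, 0, 0, -1],
    [0, 0, 0, 0, 0, 0, -1],
    [0, 0, 0, 0, 0, 0, -1],
    [0, 0, 0, 0, 0, 0, -1],
    [0, 0, 0, 0, 0, 0, -1],
    [0, 0, 0, 2.8, 0, 0, -1],
    [0, 0, 0, 5.6, 0, 0, -1],
    [0, 0, 0, 8.4, 0, 0, -1],
    [0, 0, 0, 11.2, 0, 0, -1],
    [0, 0, 0, 14, 0, 0, -1],
    [0, 0, 0, 16.8, 0, 0, -1],
    [0, 0, 0, 19.6, 0, 0, -1],
    [0, 0, 0, 22.4, 0, 0, -1],
    [0, 0, 0, 25.2, 0, 0, -1],
    [0, 0, 0, 28, 0, 0, -1],
    [0, 0, 0, 34, 0, 0, -1],
    [0, 0, 0, 45, 0, 0, -1],
    [0, 0, 0, 55, 0, 0, -1]
  ]
}}

```text
time_s: 9.45
ee_pos: [602.9, 286.1, 138.0]
ee_rot: [180.0, -0.0, 61.4]
force: [1.0, -0.3, 0.1]
gripper_width: -0.0
gripper_force: 0.0
```

```bash
cat > m.py <<'E'
from h import *
s=state();print(s['time_s'],s['ee_pos'].round(1),s['force'].round(2))
for k in range(3):
    for n in('scene','top'):
        t=state()['time_s'];im=grab_frame(n);print(round(t,2),n,np.round(line(n,im),4))
        cv2.imwrite(f'pics/{n}_{t:.2f}.png',im[:,:,::-1])
E
python3 m.py
```

```text
9.45 [602.9 286.1 138. ] [ 0.96 -0.31  0.11]
9.45 scene [ -0.547   -0.5221   3.8593  20.     103.3138 463.5588]
9.5 top [ -0.5291  -0.5202   1.7393  34.     103.3314 497.1769]
9.55 scene [ -0.5463  -0.5221   3.881   21.     103.1918 463.5405]
9.6 top [ -0.5303  -0.5203   1.9447  35.     103.016  497.1215]
9.65 scene [ -0.5484  -0.5225   3.8307  19.     103.5205 463.5923]
9.7 top [ -0.5303  -0.5203   1.9638  37.     102.9516 497.1215]
```

```bash
python3 - <<'E'
from h import *
a=cv2.resize(cv2.imread('pics/scene0.png')[180:245,335:385],None,fx=8,fy=8,interpolation=cv2.INTER_CUBIC)
b=cv2.imread('pics/top_9.70.png')[100:270,210:410]; b=cv2.resize(b,None,fx=2,fy=2,interpolation=cv2.INTER_CUBIC)
a=a[:520]; b=cv2.copyMakeBorder(b,0,520-b.shape[0],0,0,0)
cv2.imwrite('pics/c2.png',np.hstack([a,b]))
P=np.array([496.4,186.4])
for n,th,o in(('scene',-.522,3.85),('top',-.5203,1.95)):
    # th0 frame lateral offset of the line at A ~ o
    u=np.array([np.cos(th),np.sin(th)]);nn=np.array([-u[1],u[0]])
    print(n,'line minus pin lateral',o-(P-A0)@nn)
E
```

```text
scene line minus pin lateral 5.696940275692408
top line minus pin lateral 3.036628279293703
```

View pics/c2.png

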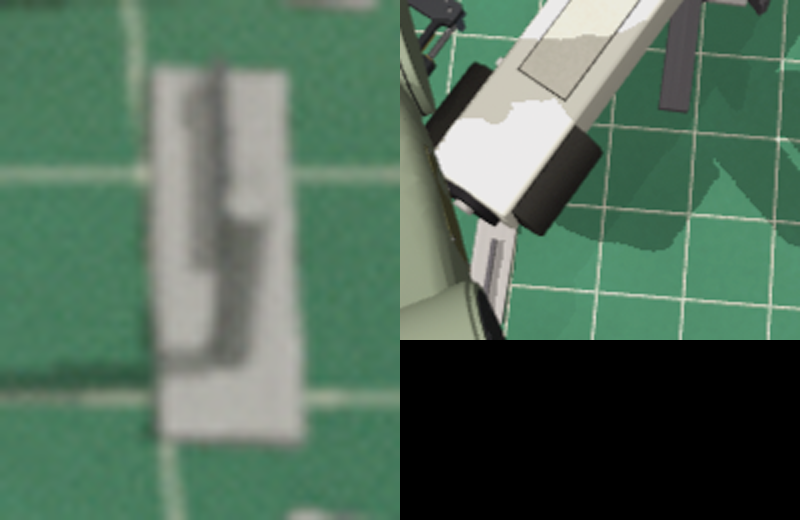

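{"fn": "carry_out", "kwargs": {
  "commands": [
    [0, 0, 0, 32, 0, -50, -1],
    [0, 0, 0, 50, -50, -90, -1],
    [0, 0, 0, 50, -448, -90, -1],
    [0, 0, 0, 50, -448, -90, -1],
    [0, 0, 0, 50, -448, -90, -1],
    [0, 0, 0, 50, -448, -90, -1],
    [0, 0, 0, 50, -448, -90, -1],
    [0, 0, 0, 50, -448, -90, -1],
    [0, 0, 0, 50, -448, -90, -1],
    [0, 0, 0, 50, -448, -90, -1],
    [0, 0, 0, 50, -448, -90, -1],
    [0, 0, 0, 50, -448, -90, -1]
  ]
}}

```text
time_s: 10.95
ee_pos: [231.5, 544.3, 228.1]
ee_rot: [180.0, -0.0, 61.6]
force: [0.4, -0.9, 0.4]
gripper_width: 0.0
gripper_force: 0.0
```

```bash
python3 m.py; python3 - <<'E'
from h import *
import glob
print('pin scene',px2w('scene',365.9,205.9,88),px2w('scene',363.7,225,8))
fs=sorted(glob.glob('pics/*_1[0-9].*.png'));print(fs)
t=cv2.imread([f for f in fs if 'top' in f][-1])[0:270,210:410]
s=cv2.imread([f for f in fs if 'scene' in f][-1])[130:400,220:420]
cv2.imwrite('pics/c3.png',cv2.resize(np.hstack([t,s]),None,fx=2,fy=2,interpolation=cv2.INTER_CUBIC))
E
```

```text
10.95 [231.5 544.3 228.1] [ 0.38 -0.87  0.37]
10.95 scene [ -0.5385  -0.525    3.4075  40.     103.606  461.7664]
11.0 top [ -0.5283  -0.5236   1.0339  41.     104.1369 488.8038]
11.05 scene [ -0.5386  -0.5247   3.4907  40.     103.5696 462.0429]
11.1 top [ -0.5283  -0.5232   1.1338  41.     104.1166 488.8038]
11.15 scene [ -0.5383  -0.525    3.3801  40.     103.5107 461.7591]
11.2 top [ -0.5281  -0.5235   1.0594  41.     104.1481 488.799 ]
pin scene [501.5330684  189.30312224  88.        ] [500.37610569 190.01649496   8.        ]
['pics/scene_10.95.png', 'pics/scene_11.05.png', 'pics/scene_11.15.png', 'pics/top_11.00.png', 'pics/top_11.10.png', 'pics/top_11.20.png']
```

View pics/c3.png

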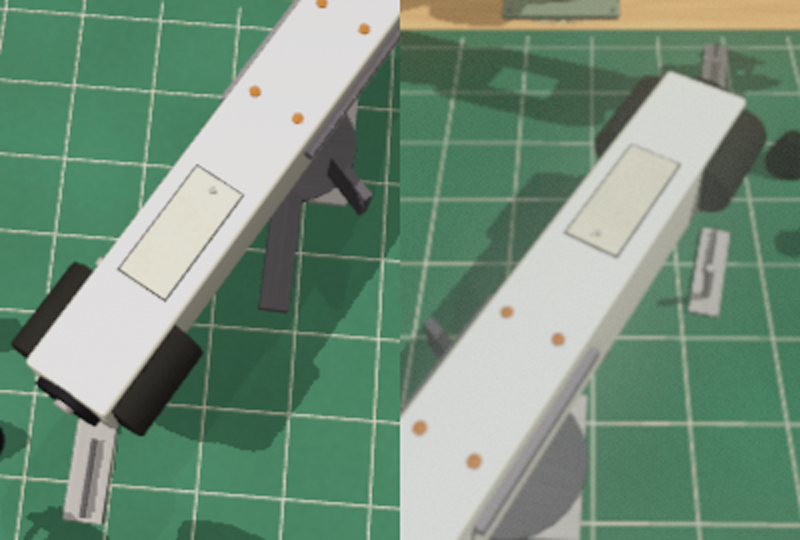

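```bash
python3 - <<'E'
from h import *
T=[(342.5,15.5),(276.5,104.5),(220.5,180.5),(141.5,283),(68,389.5)]
S=[(447,444.5),(532,325.5),(591.5,244.5),(655.5,154.5),(707.5,86.5)]
pt=np.array([px2w('top',210+x/2,y/2,195)[:2] for x,y in T]);ps=np.array([px2w('scene',220+(x-400)/2,130+y/2,195)[:2] for x,y in S])
for n,p,pin in(('top',pt,[496.4,186.4]),('scene',ps,[501,189.6])):
    k=np.polyfit(p[:,0],p[:,1],1);th=np.arctan(k[0]);nn=np.array([-np.sin(th),np.cos(th)])
    c=p.mean(0);print(n,'yaw',th,'resid',((p-c)@nn).round(1),'line-pin',(c-np.array(pin))@nn)
for n,th,o,pin in(('scene',-.525,3.4,[501,189.6]),('top',-.5235,1.06,[496.4,186.4])):
    nn=np.array([-np.sin(th),np.cos(th)]);print(n,o-(np.array(pin)-A0)@nn)
E
```

```text
top yaw -0.5176851977885659 resid [-0.5 -0.2 -0.3  2.8 -1.9] line-pin 0.15745427190535752
scene yaw -0.5306471760975885 resid [ 0.7 -0.5  0.  -1.4  1.2] line-pin 2.387732994377486
scene 1.5140365062258052
top 3.5777994408293257
```

{"fn": "carry_out", "kwargs": {
  "commands": [
    [0, 0, 0, 0, 0, 0, -1],
    [0, 0, 0, 0, 0, 0, -1],
    [0, 0, 0, 0, 0, 0, -1],
    [0, 0, 0, 0, 0, 0, -1],
    [0, 0, 0, 0, 0, 0, -1],
    [0, 0, 0, 0, 0, 0, -1],
    [0, 0, 0, 0, 0, 0, -1],
    [0, 0, 0, 0, 0, 0, -1],
    [0, 0, 0, 0, 0, 0, -1],
    [0, 0, 0, 0, 0, 0, -1],
    [0, 0, 0, 0, 0, 0, -1],
    [0, 0, 0, 0, 0, 0, -1],
    [0, 0, 0, 0, 0, 0, -1],
    [0, 0, 0, 0, 0, 0, -1],
    [0, 0, 0, 0, 0, 0, -1],
    [0, 0, 0, 0, 0, 0, -1],
    [0, 0, 0, 0, 0, 0, -1],
    [0, 0, 0, 0, 0, 0, -1],
    [0, 0, 0, 0, 0, 0, -1],
    [0, 0, 0, 0, 0, 0, -1]
  ]
}}

```text
time_s: 13.25
ee_pos: [233.1, 543.7, 228.0]
ee_rot: [-180.0, -0.0, 61.4]
force: [0.5, -0.4, 0.2]
gripper_width: 0.3
gripper_force: 0.0
```

{"fn": "carry_out", "kwargs": {
  "commands": [
    [0, 0, 0, 0, 0, 0, -1],
    [0, 0, 0, 0, 0, 0, -1],
    [0, 0, 0, 0, 0, 0, -1],
    [0, 0, 0, 0, 0, 0, -1],
    [0, 0, 0, 0, 0, 0, -1],
    [0, 0, 0, 0, 0, 0, -1],
    [0, 0, 0, 0, 0, 0, -1],
    [0, 0, 0, 0, 0, 0, -1],
    [0, 0, 0, 0, 0, 0, -1],
    [0, 0, 0, 0, 0, 0, -1],
    [0, 0, 0, 0, 0, 0, -1],
    [0, 0, 0, 0, 0, 0, -1],
    [0, 0, 0, 0, 0, 0, -1],
    [0, 0, 0, 0, 0, 0, -1],
    [0, 0, 0, 0, 0, 0, -1]
  ]
}}

```text
time_s: 14.75
ee_pos: [233.1, 543.8, 228.0]
ee_rot: [-180.0, -0.0, 61.4]
force: [0.4, -0.1, 0.2]
gripper_width: 0.1
gripper_force: 0.0
```

```bash
python3 m.py
```

```text
14.75 [233.1 543.8 228. ] [ 0.39 -0.12  0.15]
14.75 scene [ -0.5377  -0.5251   3.3703  40.     103.5847 461.7358]
14.8 top [ -0.5277  -0.5232   1.1194  41.     104.1601 488.7914]
14.85 scene [ -0.5387  -0.5247   3.5029  40.     103.6425 461.776 ]
14.9 top [ -0.5281  -0.5231   1.1635  41.     104.1151 488.799 ]
14.95 scene [ -0.5387  -0.5252   3.3357  40.     103.5448 461.776 ]
15.0 top [ -0.5281  -0.5233   1.132   41.     104.1128 488.799 ]
```

Perfectly still for almost 4 s, and the centreline is within about 2 mm of the pin.

```bash
python3 -c "
from workcell import workorder
print(workorder.job_done())"
```

```text
the job is handed in; nothing more can be done
None
```

The fuselage centreline stands about 2 mm past the pin (four camera estimates gave 0 to 4 mm). It stood still and untouched from 10.95 s to 15 s with the arm clear, and I handed the job in then.

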